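# Set a pot to heat on the induction hob

## Robot

A 6-joint arm with a two-finger parallel gripper is mounted at the origin on the work surface; the furniture and walls round the work are solid. World frame = base frame: x ahead of the robot, y to its left, z up, the work surface at z = 0. Lengths are in m, angles in rad, forces in N, time in s.
With the tool pointing down it reaches from about 0.35 to 0.975 m from the base axis. Payload 7.1 kg.
Tool frame: the origin (TCP) lies midway between the tips of the shut fingers; the grasp point (between the pads) lies 19 mm behind it; z points along the fingers, y is the line along which they close (so a half turn about z gives the same grasp; the last joint's range is limited). The gripper opens to 88 mm and grips with 3 to 60 N. Pads are 20 mm wide; open, the fingers measure 115 mm over their backs; the gripper's body (75 mm by 178 mm) begins 61 mm behind the grasp point.
Start: joints at [1.315, 0.423, 1.63, -0, 1.089, -0.019], TCP at [0.147, 0.608, 0.223] pointing down, gripper open.
Joint ranges: [-3, 3], [-0.9, 2.11], [0.09, 2.58], [-1.31, 4.45], [0.11, 2.69], [-2.54, 2.54]. Speed limits (rad/s): [2.39, 2.39, 3.01, 3.14, 3.14, 3.14].

## Interface

Orientations are given as a unit quaternion [w, x, y, z].
In Python, from station import move_pose, movel, movej, command_gripper, wait, inverse_kinematics, read_camera, camera_info, MotionError, job_done, get_time, get_joint_pos, get_qvel, get_effort, get_tcp_pos, get_ee_rot, get_ft_force, get_ft_torque, get_grip_width, get_finger_force gives the robot as it stands. Calls block until the motion is done:
- move_pose(position, orientation): joint-space move of the TCP to a pose.
- movel(position, frame=None, v=0.15, until_force=None): straight line of the TCP; frame=None keeps the orientation; v is the mean speed in m/s. With until_force (N) it stops when the force on the tool has changed by that much, and returns True; else False.
- movej(angles): joint-space move.
- command_gripper(opening): opening from 0.0 (shut) to 1.0 (fully open); the grip force is fixed at half the most; returns when the fingers have stopped.
- wait(seconds).
- inverse_kinematics(position, orientation): joint angles nearest the present ones, or None.
- read_camera(name): name is "side" or "top"; returns the picture (480x640x3 uint8, red, green, blue); there is no depth.
- camera_info(name): a dict with "intrinsics" (3x3 intrinsics, pixels), "T" (4x4, takes a point from camera to world coordinates). Camera axes: x right, y up, looking along -z (the intrinsics and any distortion apply to the point x, -y, -z); pixel columns grow to the right and rows downward; lengths in m; the calibration is good to about 2 mm. A picture is of the moment at which its call begins. camera_info takes no time and is no camera call.
A pose or a line that the arm cannot do raises MotionError and nothing moves.
- job_done(): hands the job in; it is judged then, once.
Readings, each from a call of its own:
- get_time(): time.
- get_joint_pos(): joint angles.
- get_qvel(): joint speeds.
- get_effort(): joint torques, N m.
- get_tcp_pos(): TCP position.
- get_ee_rot(): TCP orientation.
- get_ft_force(): force on the tool from outside, world axes, zero at the start.
- get_ft_torque(): the same for the moment, N m.
- get_grip_width(): opening from 0.0 (shut) to 1.0 (fully open).
- get_finger_force(): force on a finger pad.
Only numpy, scipy, OpenCV 4.12 (cv2) and the standard library are available. Lean on these libraries where they do the work, as an engineer would, in place of code of your own. Each camera call takes 0.05 s, during which the arm holds its last target. There are 200 camera calls.

## Task

The lidded pot was left too far forward on the portable hob: push it back along the glass, without lifting it, until it stands in the middle of the printed ring. Then press the hob's round standby key right down and let it come up, and last lay a fingertip on the flush knurled dial and turn it clockwise until its white line clicks in at the first long tick of the scale. Push, press and drag only: pick nothing up, and leave the things around the hob where they stand.

Things in the scene. Friction and masses are not known exactly. Their poses are not given: they have to be found in the camera images.
- hob: portable induction hob fixed on the worktop, 290 (x) x 310 (y) mm. Origin under its middle on the worktop; at yaw 0 its front edge faces -x (the robot), x points to its rear, y to its left. Front 97 mm (x -145 to -50 mm): aluminium control panel, top at z 52 mm. Behind it (x -50 to 145 mm): black glass, top at z 62 mm
- ring_center (a point): middle of the ring (170 mm across, small cross in its middle) printed on the glass, 48 mm behind the hob's middle, on the glass surface (hob z 62 mm)
- pot: steel pot with a fixed lid, 144 mm across, 0.6 to 1.2 kg. Origin in the middle of its underside, z up. Straight wall from 12 to 74 mm height, lid dome to 90 mm, black lid knob (31 mm across) to 114 mm; two wire loop handles on its +y and -y sides reach 101 mm from the axis at 51 to 62 mm height, each 62 mm long.
- pot_base (a point): middle of the pot's flat underside (128 mm), on its axis. The pot starts 58 to 90 mm from the ring's middle, towards the control panel and partly over it, and slides on the glass under a push of 3 to 9 N
- key_top (a point): middle of the top of the standby key: black round push key 22 mm across with a power symbol, at the right of the control panel (hob x -97, y -95 mm), its top 6 mm above the panel
- key (a joint): travel of the standby key, m: 0 up, 0.004 right down; springs back; 2.6 N start it, 5 N hold it right down
- dial_center (a point): on the dial's axis at the height of its top face: hob x -97, y +45 mm, 55 mm above the worktop, 3 mm above the panel. The dial is a horizontal disc 69 mm across, flat on top, bevelled rim, only 3 mm showing: too shallow to grip. A fingertip pressed on its top with 5 to 20 N, some 20 mm off the axis, and led round the axis takes it along
- dial_pointer (a point): white line on the dial's top face, this point 30 mm from the axis; it shows the setting
- long_tick (a point): the first long tick of the scale on the panel round the dial, 42 mm from the dial's axis. The scale runs clockwise seen from above: a dot (off), two short ticks, long tick, two short, long, two short, 30 degrees apart; seen from the dial's axis the first long tick lies 30 degrees to the left of the hob's +x (rear) direction
- dial (a joint): angle of the dial, rad, growing clockwise seen from above: 0 white line at the off dot, 1.571 at the first long tick. A spring detent holds it every 0.524 rad; at the start it rests at the first or second short tick (0.524 or 1.047). About 0.04 N m takes it over a detent; let go within 0.2 rad of a detent it snaps in
- salt_shaker: small glass shaker, steel top, 38 mm across, 59 high, right of the control panel; a bystander that must stay where it stands (loose)
- pepper_shaker: its twin with darker contents, 38 mm across, 59 high, right of the hob; a bystander that must stay where it stands (loose)
- salt_tub: white drum with lid, 57 mm across, 90 high, right of the hob; a bystander that must stay where it stands (loose)
- syrup: small bottle with white cap, 51 mm across, 162 high, right of the hob's rear; a bystander that must stay where it stands (loose)
- beans_tin: low tin, 76 mm across, 58 high, left of the hob; a bystander that must stay where it stands (loose)
- garlic: head of garlic, 60 mm across, 59 high, left of the control panel; a bystander that must stay where it stands (loose)
- mug: mug, 89 mm across, 98 high, left of the hob's rear; a bystander that must stay where it stands (loose)

How it is judged:
By the outcome, as a careful person would: the job done as asked, in the order asked, and still so for the second after the job is handed in, with the robot touching nothing.
It also fails if it takes over 54 s, if anything falls off the work surface, if the arm or the gripper's body presses on something with over 40 N, if the wrist force passes 120 N, or if a joint passes its speed limit or range.

## Working session

There is one attempt and no reset: what is moved stays moved. The work goes in short steps, each a Python script; the robot and the scene stay as the last script left them, time stands still between calls to the robot, and variables do not carry over. Pictures are saved under pics/ and viewed, at most 10 in all, crops included, and the job is handed in when it is done.

```bash
mkdir -p pics; ls
python3 - <<'E'
from station import *
import cv2,numpy as np
for n in("top","side"):
    cv2.imwrite(f"pics/{n}0.png",read_camera(n)[:,:,::-1]); c=camera_info(n); print(n,{k:(np.round(v,4).tolist() if k!="x" else v) for k,v in c.items() if not isinstance(v,str)})
print(get_time(),get_ee_rot())
E
```

```text
pics
top {'intrinsics': [[484.7639, 0.0, 323.4854], [0.0, 484.7639, 242.7406], [0.0, 0.0, 1.0]], 'T': [[0.0583, 0.9776, -0.2022, 0.4031], [-0.9983, 0.0572, -0.0113, 0.0678], [0.0005, 0.2026, 0.9793, 0.9941], [0.0, 0.0, 0.0, 1.0]]}
side {'intrinsics': [[436.5297, 0.0, 328.5768], [0.0, 436.5297, 239.5837], [0.0, 0.0, 1.0]], 'T': [[-0.8796, 0.319, -0.3528, 0.2958], [-0.4756, -0.5787, 0.6625, 0.6496], [0.0071, 0.7505, 0.6608, 0.6264], [0.0, 0.0, 0.0, 1.0]]}
0.1 [-1.06980359e-04  1.18140301e-01  9.92996663e-01 -6.96474112e-04]
```

View pics/top0.png

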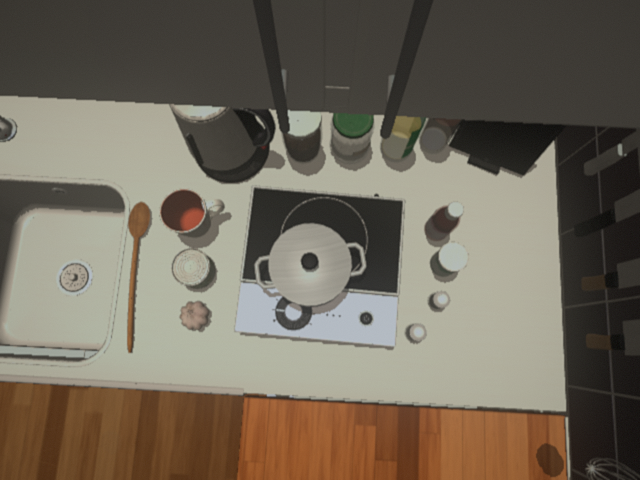

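View pics/side0.png

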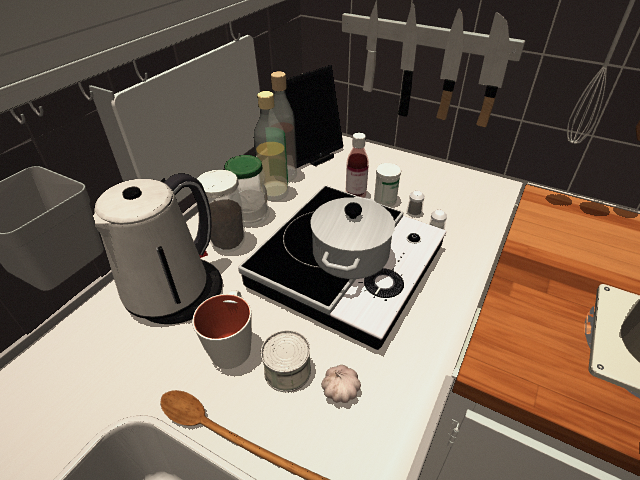

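Top view: pot knob at (310,262), dial at (293,313), key at (366,319), hob corners near (253,187), (405,200), (395,347), (235,333). Side view: knob (353,210), dial (384,283), key (413,238). I'll zoom in for accurate positions.

```bash
cat > h.py <<'E'
from station import *
import cv2,numpy as np
def ray(n,u,v):
    c=camera_info(n);K=np.array(c["intrinsics"]);T=np.array(c["T"])
    d=np.linalg.inv(K)@[u,v,1]; return T[:3,3],T[:3,:3]@[d[0],-d[1],-d[2]]
def onz(n,u,v,z):
    o,d=ray(n,u,v); return (o+d*(z-o[2])/d[2])[:2]
def proj(n,p):
    c=camera_info(n);K=np.array(c["intrinsics"]);T=np.array(c["T"])
    q=T[:3,:3].T@(np.array(p)-T[:3,3]); q=K@[q[0],-q[1],-q[2]]; return q[:2]/q[2]
E
python3 - <<'E'
import cv2,numpy as np
a=cv2.imread("pics/top0.png")[180:355,225:415]
b=cv2.imread("pics/side0.png")[180:345,235:450]
cv2.imwrite("pics/tc.png",cv2.resize(a[:150],None,fx=4,fy=4,interpolation=cv2.INTER_CUBIC) if 0 else cv2.resize(a,None,fx=3.4,fy=3.4,interpolation=cv2.INTER_CUBIC))
cv2.imwrite("pics/sc.png",cv2.resize(b,None,fx=3.6,fy=3.6,interpolation=cv2.INTER_CUBIC))
E
```

```text
(no output)
```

View pics/tc.png

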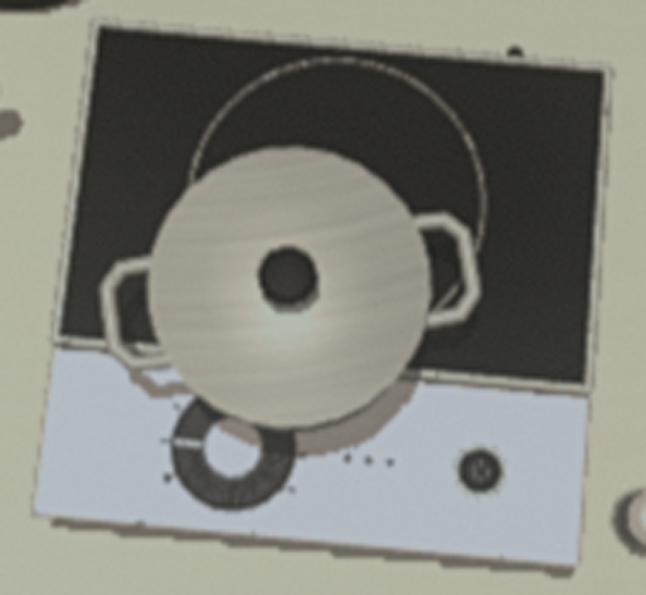

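View pics/sc.png

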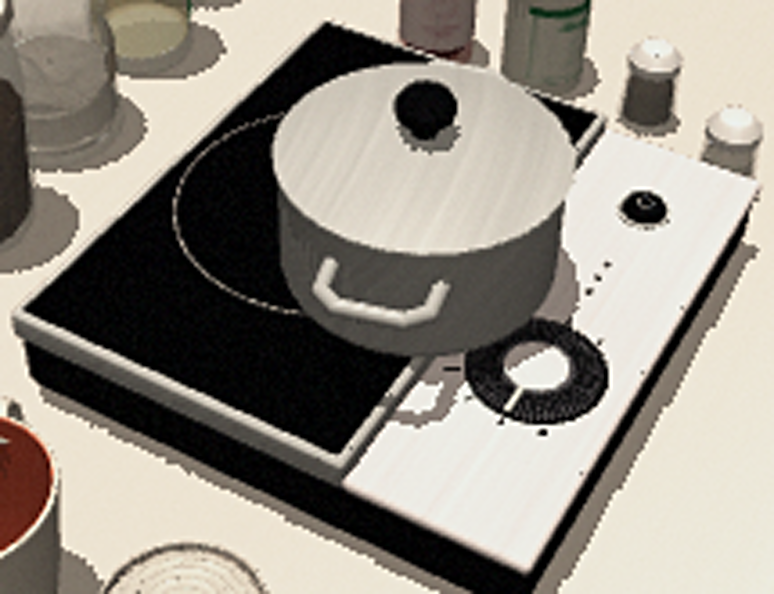

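```bash
cat > fit.py <<'E'
from h import *
from scipy.optimize import least_squares
H={'rl':(.145,.155,.062),'rr':(.145,-.155,.062),'fl':(-.145,.155,.052),'fr':(-.145,-.155,.052),'key':(-.097,-.095,.058),'dial':(-.097,.045,.055),'kn':0}
t=lambda u,v:((u+.5)/3.4-.5+225,(v+.5)/3.4-.5+180)
s=lambda u,v:((u+.5)/3.6-.5+235,(v+.5)/3.6-.5+180)
obs={'top':dict(rl=t(97,21),rr=t(610,68),fl=t(33,514),fr=t(578,566),key=t(480,470),dial=t(233,450)),
'side':dict(rl=s(15,318),rr=s(325,22),fl=s(528,572),fr=s(758,184),key=s(644,208),dial=s(537,371))}
def W(p,h):
    c,n=np.cos(p[2]),np.sin(p[2]); return (p[0]+c*h[0]-n*h[1],p[1]+n*h[0]+c*h[1],h[2])
def f(p,cams): return np.concatenate([proj(c,W(p,H[k]))-uv for c in cams for k,uv in obs[c].items()])
if __name__=="__main__":
    for cams in(['top'],['side'],['top','side']):
        r=least_squares(f,[.5,0,0],args=(cams,));p=r.x;print(cams,p.round(4),r.fun.round(1).tolist())
        for n,h in dict(ring=(.048,0,.062),key=H['key'],dial=H['dial']).items(): print(n,np.round(W(p,h),4))
    print('knob top',onz('top',*t(288,271),.176),onz('side',*s(426,97),.176))
    # ring points on glass (top)
    for q in [(190,185),(338,58),(487,195)]: 
        g=onz('top',*t(*q),.062); r=np.array(W(p,(.048,0,0))[:2]); print('ringR',np.linalg.norm(g-r).round(4),(g-r).round(4))
    # bystanders
    for n,u,v,z in(('salt',417,332,.059),('pepper',440,300,.059),('garlic',195,316,.03),('tin',191,266,.058)):print(n,onz('top',u,v,z).round(3))
E
python3 fit.py
```

```text
['top'] [ 0.5546  0.0803 -0.0361] [-1.6, -0.6, 1.4, -0.4, -0.9, 0.3, 0.7, 0.7, 0.2, 0.3, 0.1, -0.7]
ring [0.6026 0.0785 0.062 ]
key [ 0.4542 -0.0112  0.058 ]
dial [0.4593 0.1287 0.055 ]
['side'] [ 0.555   0.0826 -0.0351] [-1.5, -0.0, -0.3, -0.7, 0.4, 0.4, 1.2, -0.2, 0.2, -0.4, -0.1, -0.3]
ring [0.603 0.081 0.062]
key [ 0.4548 -0.0089  0.058 ]
dial [0.4597 0.131  0.055 ]
['top', 'side'] [ 0.5549  0.0812 -0.0357] [-2.1, -0.7, 0.9, -0.6, -1.3, 0.2, 0.3, 0.4, -0.2, 0.1, -0.3, -0.9, -0.9, -0.6, 0.1, -1.0, 0.7, -0.2, 1.5, -0.5, 0.5, -0.8, 0.3, -0.7]
ring [0.6029 0.0795 0.062 ]
key [ 0.4546 -0.0103  0.058 ]
dial [0.4596 0.1296 0.055 ]
knob top [0.54169202 0.09972943] [0.54039476 0.10284148]
ringR 0.0848 [0.0052 0.0846]
ringR 0.0868 [0.0868 0.0035]
ringR 0.0879 [ 0.0093 -0.0874]
salt [ 0.434 -0.109]
pepper [ 0.497 -0.152]
garlic [0.44  0.323]
tin [0.535 0.334]
```

```bash
cat >> h.py <<'E'
def quat(yang):  # tool down, tool y at world angle yang (deg)
    f=np.radians((yang+90)/2); return [0,np.cos(f),np.sin(f),0]
E
python3 - <<'E'
from h import *
pot=np.array([.541,.1013]);ring=np.array([.603,.0795])
d=(ring-pot)/np.linalg.norm(ring-pot);ang=np.degrees(np.arctan2(d[1],d[0]));print(ang)
q=quat(ang+90)
P=lambda c,r,z:[*(c-r*d),z]
command_gripper(.5);print(get_grip_width())
move_pose(P(pot,.120,.23),q)
movel(P(pot,.120,.092),v=.2)
print(movel(P(ring,.0786,.092),v=.04,until_force=2.),get_tcp_pos(),np.linalg.norm(get_tcp_pos()[:2]-pot))
movel(P(ring,.0786+.006,.092),v=.04)
print(get_ft_force(),get_tcp_pos())
movel(P(ring,.0786+.06,.092),v=.2)
for n in("top","side"): cv2.imwrite(f"pics/{n}1.png",read_camera(n)[:,:,::-1])
a=cv2.imread("pics/top1.png")[180:355,225:415]
b=cv2.imread("pics/side1.png")[170:345,235:450]
a=cv2.resize(a,(400,368));b=cv2.resize(b,(400,326))
cv2.imwrite("pics/v1.png",np.hstack([a[:326],b]))
print(get_time())
E
```

```text
-19.37233221677755
0.49801362855893794
True [0.46681374 0.12718649 0.09167787] 0.07857296477632383
[-2.79522709  0.92095369 -2.26392189] [0.52308844 0.10757484 0.09201671]
7.1833
```

View pics/v1.png

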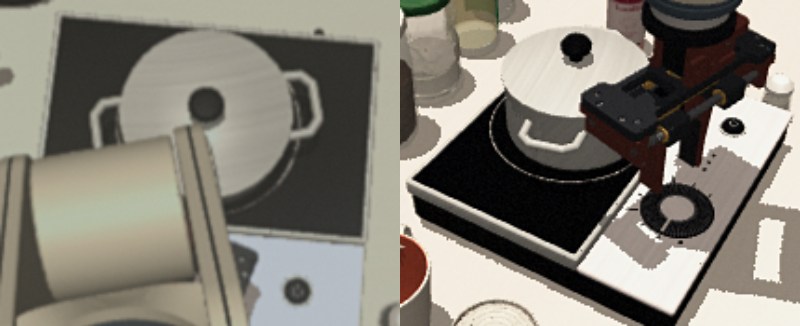

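Pot moved (knob at about (323,230) in top, (330,194) in side). I'll measure the knob the same way in both picture pairs.

```bash
cat >> h.py <<'E'
def knob(n,img,guess):
    g=cv2.cvtColor(img,cv2.COLOR_BGR2GRAY);m=(g<85).astype(np.uint8)
    k,l,s,c=cv2.connectedComponentsWithStats(m)
    i=min((i for i in range(1,k) if 60<s[i,4]<800),key=lambda i:np.linalg.norm(c[i]-guess))
    u=c[i][0]; top=s[i,1]
    return s[i].tolist(),c[i].round(1),onz(n,*c[i],.170)
E
python3 - <<'E'
from h import *
for n,G in(('top',[(310,261),(323,230)]),('side',[(353,210),(330,194)])):
    for i in(0,1): print(n,i,*knob(n,cv2.imread(f"pics/{n}{i}.png"),G[i]))
E
```

```text
top 0 [301, 253, 17, 17, 228] [309.2 261.1] [0.53966735 0.10006638]
top 1 [315, 222, 16, 17, 219] [322.5 229.8] [0.59629458 0.08035684]
side 0 [345, 202, 17, 17, 216] [352.8 210. ] [0.53978579 0.10435676]
side 1 [321, 188, 17, 16, 193] [329.3 194.8] [0.59600587 0.08467188]
```

Run:
```python
from h import *
ring=np.array([.603,.0795]);d=np.array([.062,-.0218]);d/=np.linalg.norm(d)
P=lambda r,z:[*(ring-r*d),z]
movel(P(.0786+.012,.092),v=.12)
movel(P(.0786,.092),v=.03); print(get_tcp_pos(),get_ft_force())
movel(P(.130,.092),v=.12)
movel(P(.150,.20),v=.2); command_gripper(0)
k=[.4546,-.0103]
move_pose([*k,.09],quat(90))
for n,g in(("top",(325,227)),("side",(327,192))):
    im=read_camera(n)[:,:,::-1].copy();cv2.imwrite(f"pics/{n}2.png",im);print(n,*knob(n,im,g))
print(movel([*k,.048],v=.02,until_force=9),get_tcp_pos(),get_ft_force())
wait(.3);print(get_tcp_pos(),get_ft_force())
movel([*k,.09],v=.1)
print(get_ft_force(),get_time())
a=cv2.imread("pics/top2.png")[180:355,225:415];b=cv2.imread("pics/side2.png")[170:345,235:450]
cv2.imwrite("pics/v2.png",np.hstack([cv2.resize(a,(400,326)),cv2.resize(b,(400,326))]))
```

```text
[0.52852045 0.10558836 0.09184148] [-3.44343718  1.90448948  0.5854058 ]
top [316, 219, 16, 17, 215] [323.7 226.7] [0.60194146 0.07858689]
side [319, 186, 17, 16, 195] [327.1 193.3] [0.60174851 0.0825851 ]
True [ 0.45461017 -0.01031047  0.05428684] [-0.31185779 -0.02088035  8.59973384]
[ 0.45458704 -0.01030179  0.05427492] [-1.13523674  0.70395593  9.76502769]
[-0.53099757  0.02466027 -0.35189475] 13.6
```

View pics/v2.png

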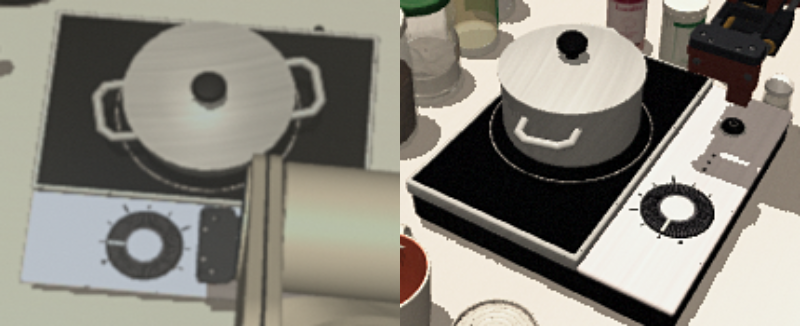

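Pot now centred on the ring (knob moved (62,−22) mm as planned), key pressed to its stop and released. The dial line still points left (116,243 in the view), i.e. the first short tick, so 60° to go.

```bash
cat > turn.py <<'E'
from h import *
C=np.array([.4596,.1296])
def turn(a0,a1,r=.020,F=11,step=6):
    pos=lambda a:C+r*np.array([np.cos(np.radians(a)),np.sin(np.radians(a))])
    move_pose([*pos(a0),.085],quat(a0-90))
    b=get_ft_force()[2]
    print(movel([*pos(a0),.048],v=.02,until_force=F),get_tcp_pos())
    z=get_tcp_pos()[2];f=[]
    for a in np.linspace(a0,a1,int(abs(a1-a0)/step)+1)[1:]:
        movel([*pos(a),z],frame=quat(a-90),v=.02)
        F1=get_ft_force()[2]-b;f.append((round(F1,1),round(z,5)))
        z+=np.clip((F1-F)*5e-5,-4e-4,4e-4)
    print(f,get_ft_force().round(1))
    movel([*pos(a1),.10],v=.1)
E
python3 - <<'E'
from turn import *
try: turn(208,148)
except MotionError as e: print("ERR",e,get_joint_pos())
move_pose([.40,-.02,.25],quat(90))
for n in("top","side"): cv2.imwrite(f"pics/{n}3.png",read_camera(n)[:,:,::-1])
a=cv2.imread("pics/top3.png")[180:355,225:415];b=cv2.imread("pics/side3.png")[200:300,330:450]
cv2.imwrite("pics/v3.png",np.hstack([cv2.resize(a,(400,368)),cv2.resize(b,(400,368),interpolation=cv2.INTER_CUBIC)]))
print(get_time())
E
```

```text
True [0.44194318 0.12018385 0.05517095]
[(np.float64(5.0), np.float64(0.05517)), (np.float64(8.7), np.float64(0.05487)), (np.float64(9.0), np.float64(0.05476)), (np.float64(9.8), np.float64(0.05466)), (np.float64(10.4), np.float64(0.0546)), (np.float64(9.7), np.float64(0.05457)), (np.float64(11.3), np.float64(0.0545)), (np.float64(10.8), np.float64(0.05452)), (np.float64(10.3), np.float64(0.05451)), (np.float64(10.6), np.float64(0.05447))] [-0.7  2.9 10.6]
19.725
```

View pics/v3.png

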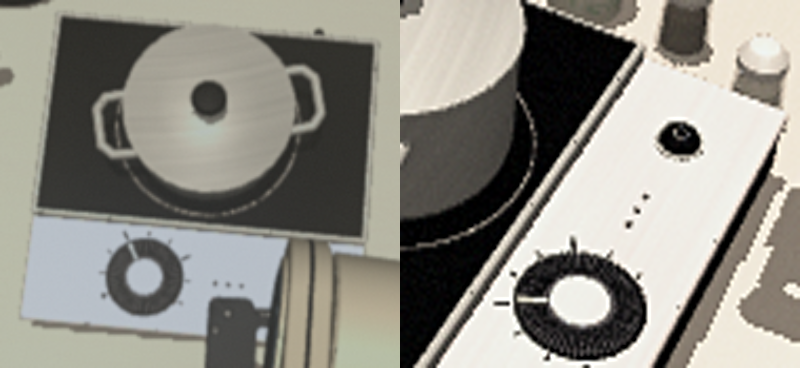

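Run:
```python
from h import *
from fit import W,f,least_squares
for n in("top","side"):
    p=least_squares(f,[.5,0,0],args=([n],)).x
    g=cv2.cvtColor(cv2.imread(f"pics/{n}3.png"),cv2.COLOR_BGR2GRAY).astype(float)
    best=[]
    for a in np.arange(-60,150,3.):
        v=[]
        for r in(.022,.025,.028,.031):
            u=proj(n,W(p,(-.097+r*np.cos(np.radians(a)),.045+r*np.sin(np.radians(a)),.055)))
            v.append(cv2.getRectSubPix(g.astype(np.float32),(1,1),(float(u[0]),float(u[1])))[0,0])
        best.append((round(float(np.mean(v))),a))
    print(n,sorted(best)[-6:],[proj(n,W(p,(-.097+.042*np.cos(np.radians(a)),.045+.042*np.sin(np.radians(a)),.052))).round(1).tolist() for a in(120,90,60,30,0)])
```

```text
top [(79, np.float64(39.0)), (93, np.float64(24.0)), (109, np.float64(36.0)), (132, np.float64(27.0)), (149, np.float64(33.0)), (161, np.float64(30.0))] [[273.4, 320.6], [271.7, 309.4], [275.9, 298.8], [284.6, 291.6], [295.7, 289.8]]
side [(49, np.float64(117.0)), (56, np.float64(30.0)), (96, np.float64(18.0)), (115, np.float64(27.0)), (181, np.float64(21.0)), (210, np.float64(24.0))] [[385.7, 301.6], [373.3, 299.0], [363.9, 292.2], [360.1, 283.3], [362.7, 274.9]]
```

The line sits at 30° left of the hob's rear direction, on the first long tick, and the arm is clear of everything.

Run:
```python
from h import *
for n,g in(("top",(324,227)),("side",(327,193))):
    print(knob(n,cv2.imread(f"pics/{n}3.png"),g))
print(job_done(),get_time())
```

```text
([316, 219, 16, 17, 215], array([323.7, 226.7]), array([0.60194146, 0.07858689]))
([319, 186, 17, 16, 195], array([327.1, 193.3]), array([0.60174851, 0.0825851 ]))
the job is handed in; nothing more can be done
the job is handed in; nothing more can be done
```

I handed the job in at about 20 s of the 54 s: by the camera readings the pot stands in the middle of the ring and the dial's white line is at the first long tick, and the standby key was pressed to its stop and released. No verdict came back.

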